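# Release the ratchet and fold down the dish rack's draining leaf

## Task

The draining leaf on the side of the dish rack is propped up by a ratchet. Press the red pawl tab all the way down so that the pawl comes free of the teeth and stays free, then push the leaf down past its teeth until it lies level against its stop. Only press and push, do not raise the leaf, leave the mug, the bowl and the wooden spoon where they are, and finish clear of everything.

Things in the scene. Friction and masses are not known exactly. Their poses are not given: they have to be found in the camera images.
- rack: Two-tier aluminium dish rack with a grey ratchet bracket (up to 159 mm high) on its side; fixed. Origin: on the counter straight below the leaf's hinge; z up, x along the hinge axis. The rack proper (200 mm high, 330 mm along x) lies from y = +195 to +475 mm in this frame; the leaf reaches out to -y, with nothing beneath it.
- leaf_hinge (a point): Point on the leaf's hinge axis, at the middle of the leaf's width, 110 mm above the counter.
- leaf (a joint): Angle of the draining leaf (rad), growing as it goes down: starts near 0, propped 0.85 rad above level; 0.85 is level, at its stop. Stiff friction hinge: freed of the pawl it stays where it is left and does not fall; pushing it down at the pad takes 2 to 5 N square to the leaf. With the pawl in the teeth it has about 0.07 rad of play either way of 0, then locks.
- leaf_pad (a point): The place to push: centre of the blue pad (104 x 50 mm) on the leaf's upper face, 180 mm from the hinge axis along the leaf. Moves with the leaf, an aluminium plate 110 mm wide (along the hinge), 8 mm thick, from 65 to 215 mm from the hinge axis, which lies in its middle plane. Axes: the rack's when joint leaf is 0; they turn with the leaf.
- pawl (a joint): Angle of the ratchet pawl, a rocker (rad): starts at 0 to 0.03 (nose in the teeth), grows as its tab is pressed down, stop at 0.28 (tab fully down). The nose is clear of the teeth above about 0.17. It has no spring: it is stiff and stays where it is left. Pressing the tab takes about 4 to 5 N.
- pawl_tab (a point): Centre of the top of the red thumb tab (45 mm along the rack's x, 34 mm along its y, 8 mm thick), about 178 mm above the counter, at y = +122 mm in the rack's frame. Moves with the pawl, whose pivot, parallel to the hinge, is 60 mm from it towards the rack's -y and 26 mm lower: the full press brings it down 17 mm and 5 mm towards +y.
- mug: Blue mug, 80 mm across, 85 mm high, handle to its +y. Origin: centre of its underside. Stands beyond the leaf's +x side. To be left alone.
- bowl: White ceramic soup bowl, 140 mm across, 60 mm high. Origin: centre of its underside. Stands past the leaf's outer end. To be left alone.
- spoon: Wooden spoon, 240 mm long, 20 mm thick, lying flat beyond the mug. Origin: middle of its length on the counter, x axis along it from handle to bowl. To be left alone.

How it is judged:
On the way, in this order (a step that is already met when the one before it is completed fails the run):
1. the pawl's tab is pressed down and the pawl is free, with the leaf still up (value of joint pawl above 0.22 rad and value of joint leaf below 0.25 rad), for 0.1 s.
2. the leaf is pushed down level (value of joint leaf above 0.79 rad), for 0.1 s.
At the end, for the whole second after the job is handed in: The leaf rests level (within 0.06 rad of its lower stop), the pawl is still pressed free (beyond 0.2 of its 0.28 rad), and mug, bowl and spoon are within 20 mm of where they began (value of joint leaf above 0.79 rad and value of joint pawl above 0.2 rad and velocity of joint leaf between -0.05 and 0.05 rad/s and distance of each of mug, bowl, spoon from where it was at the start of the episode below 0.02 m); the robot touches nothing.
It fails at once if the leaf is raised above its propped position (value of joint leaf below -0.13 rad).
It fails at once if the leaf is forced down with the pawl still in the teeth (value of joint leaf above 0.25 rad and value of joint pawl below 0.15 rad).
It fails at once if the mug is moved or lifted (distance of mug from where it was at the start of the episode above 0.02 m).
It fails at once if the bowl is moved or lifted (distance of bowl from where it was at the start of the episode above 0.02 m).
It fails at once if the spoon is moved or lifted (distance of spoon from where it was at the start of the episode above 0.02 m).
It also fails if it takes over 51 s, if anything falls off the work surface, if the arm or the gripper's body presses on something with over 40 N, if the wrist force passes 120 N, or if a joint passes its speed limit or range.

## Robot

A 6-joint arm with a two-finger parallel gripper is mounted at the origin on the work surface. World frame = base frame: x ahead of the robot, y to its left, z up, the work surface at z = 0. Lengths are in m, angles in rad, forces in N, time in s.
With the tool pointing down it reaches from about 0.3 to 0.775 m from the base axis. Payload 14.6 kg.
Tool frame: the origin (TCP) lies on the centre line of the jaws, within the pads' length; the fingertips stand 19 mm ahead of it and the grasp point (between the pads) is the TCP; y points along the fingers, x is the direction in which the jaws open and shut, and the axes are right-handed (so a half turn about y gives the same grasp; the last joint's range is limited). The gripper opens to 94 mm and grips with 3 to 60 N. Pads are 16 mm wide; open, the fingers measure 119 mm over their backs; the gripper's body (75 mm by 177 mm) begins 78 mm behind the grasp point.
Start: joints at [-1.379, 0.3, 1.521, -0, 1.321, -0.067], TCP at [0.141, -0.532, 0.224] pointing down, gripper open.
Joint ranges: [-3.03, 3.03], [-0.79, 2.21], [0.23, 2.52], [-1.04, 4.18], [0, 3.07], [-2.55, 2.55]. Speed limits (rad/s): [2.22, 2.22, 2.57, 3.14, 3.14, 3.14].

## Interface

Orientations are given as [roll, pitch, yaw] about the fixed x, y, z axes, in that order (R = Rz(yaw) Ry(pitch) Rx(roll)).
In Python, from station import get_obs, cams, workorder gives the robot as it stands.
- The arm moves only by the shell command python3 -m handwheel 'ROWS' [FORCE]. ROWS is JSON, a list of rows, each an object of numbers: "fingers": the opening, from -1 (shut) to 1 (fully open); "x", "y", "z": the shift along the tool's x, y, z in m; "spin": the turn about the tool's y in degrees. In form: [{"fingers": .., "x": .., "y": .., "z": .., "spin": ..}, ...]. A call has exactly 10 rows; each row is the pose to reach, as a shift and turn from the pose commanded when the call began, along the tool's axes at that moment; what a row does not reach only later rows make up. A row lasts 1/10 s, in which the tool goes at most 50 mm and 8.59 degrees, less where a joint would pass 70% of its speed; a pose out of reach is approached as far as the arm can. A call with a gripper value outside its range is refused whole. The fingers move at their own pace and stop on an object; FORCE is the grip in N (left out, the last holds). Time passes only in rows, so rows that repeat a pose let the fingers close, or fill a call up. It gives the time, the measured TCP pose, the force and the opening at its end, in the units of the state.
- get_obs(): the state, without advancing time (a new reading comes with each control period).
- cams.camera(name): name is "scene" or "side" or "wrist"; returns (picture, depth): 400x640x3 uint8, red, green, blue; 400x640 float32, m along the optical axis (not along the pixel's ray), 0 where there is no reading.
- cams.get_calibration(name): a dict with "fx", "fy", "cx", "cy" (pixels), "view" (4x4, takes a point from world to camera coordinates). Camera axes: x right, y down, z forward; pixel columns grow to the right and rows downward; lengths in m; the calibration is good to about 2 mm. The wrist camera is an equidistant fisheye: a pixel r from the principal point sees the ray r / f radians off the axis. A picture is of the moment at which its call begins: read the wrist's pose just before it. get_calibration takes no time and is no camera call; for the wrist camera it gives the pose at the moment of the call.
- workorder.hand_in(): hands the job in, once; it reports no verdict.
The state is a dict: "time_s": time; "qpos": joint angles; "joint_vel": joint speeds; "tau": joint torques, N m; "ee_pos": TCP position; "eef_rot": TCP orientation; "force": force on the tool from outside, world axes, zero at the start; "moment": the same for the moment, N m; "grip_width": finger opening in m.
Only numpy, scipy, OpenCV 4.12 (cv2) and the standard library are available. Lean on these libraries where they do the work, as an engineer would, in place of code of your own. Each camera call takes 0.05 s, during which the arm holds its last target. There are 200 camera calls.

## Working session

There is one attempt and no reset: what is moved stays moved. The work goes in short steps, Python scripts to look and compute and a shell command to move; the robot and the scene stay as the last step left them, time stands still between calls to the robot, and variables do not carry over. Pictures are saved under pics/ and viewed, about 8 in all and at most 12, crops included, and the job is handed in when it is done.

```bash
mkdir -p pics; ls; cat > h.py <<'E'
import numpy as np, cv2
from station import get_obs, cams, workorder
def pts(name):
    c=cams.get_calibration(name); im,d=cams.camera(name)
    v,u=np.mgrid[0:400,0:640]
    P=np.stack([(u-c['cx'])/c['fx']*d,(v-c['cy'])/c['fy']*d,d,np.ones_like(d)],-1)
    W=P@np.linalg.inv(np.array(c['view'])).T
    return im,d,W[...,:3]
E
python3 - <<'E'
from h import *
o=get_obs(); print(o)
for n in('scene','side'):
    im,d,W=pts(n); np.savez(n,im=im,d=d,W=W)
    cv2.imwrite(f'pics/{n}0.png',im[...,::-1])
    h=cv2.cvtColor(im,cv2.COLOR_RGB2HSV)
    for k,m in dict(red=((h[...,0]<8)|(h[...,0]>172))&(h[...,1]>130)&(h[...,2]>60),blue=(h[...,0]>95)&(h[...,0]<130)&(h[...,1]>110)&(h[...,2]>50)).items():
        nn,l,s,ce=cv2.connectedComponentsWithStats(m.astype('uint8'))
        for i in range(1,nn):
            if s[i,4]>40:
                q=W[(l==i)&(d>0)]; print(n,k,s[i],ce[i].round(),np.median(q,0).round(3),np.percentile(q,3,axis=0).round(3),np.percentile(q,97,axis=0).round(3))
E
```

```text
pics
{'time_s': 0.0, 'qpos': array([-1.37862721e+00,  3.00471450e-01,  1.52160242e+00, -7.10170397e-06,
        1.32070041e+00, -6.65905116e-02]), 'joint_vel': array([-1.07539180e-03,  5.80402876e-05,  3.07948941e-03, -2.85871360e-05,
       -1.74912510e-04,  8.16386029e-04]), 'tau': array([ 1.64841826e-03, -5.31810236e+01, -3.52738953e+01,  7.09558278e-02,
        2.43069429e-02, -8.50097626e-05]), 'ee_pos': array([ 0.1406876, -0.5314434,  0.2238771]), 'eef_rot': array([-1.57072456e+00,  1.17946292e-03, -1.31203489e+00]), 'force': array([-0.17321697, -0.32825074,  0.59016169]), 'moment': array([ 0.05520379, -0.04008021, -0.01553363]), 'grip_width': 0.0938130410118468}
scene red [330 117  21  11 121] [340. 122.] [0.509 0.275 0.177] [0.486 0.259 0.173] [0.528 0.293 0.179]
scene blue [301 207  45  34 784] [319. 222.] [0.59  0.028 0.068] [ 0.557 -0.033  0.026] [0.632 0.06  0.086]
side red [356 275  35  25 583] [373. 287.] [0.506 0.282 0.177] [0.486 0.257 0.17 ] [0.528 0.297 0.179]
side blue [ 487    0   46   59 2060] [509.  30.] [ 0.072 -1.361  0.308] [-0.019 -1.547  0.197] [ 0.186 -0.537  0.423]
side blue [ 351   18   51   36 1683] [376.  36.] [ 0.65  -1.361  0.262] [ 0.543 -1.558  0.187] [ 0.758 -1.349  0.31 ]
side blue [362  90  27  29 508] [378. 103.] [ 0.617 -1.408 -0.074] [ 0.574 -1.61  -0.138] [ 0.699 -1.35  -0.068]
side blue [ 375  156   59   31 1349] [404. 171.] [0.476 0.047 0.253] [0.431 0.031 0.236] [0.523 0.063 0.27 ]
side blue [ 317  219   41   49 1559] [339. 243.] [0.596 0.038 0.056] [ 0.561 -0.029  0.01 ] [0.63  0.06  0.085]
```

View pics/scene0.png

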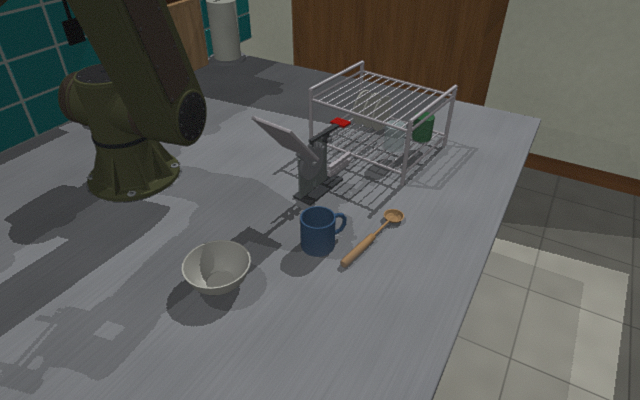

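View pics/side0.png

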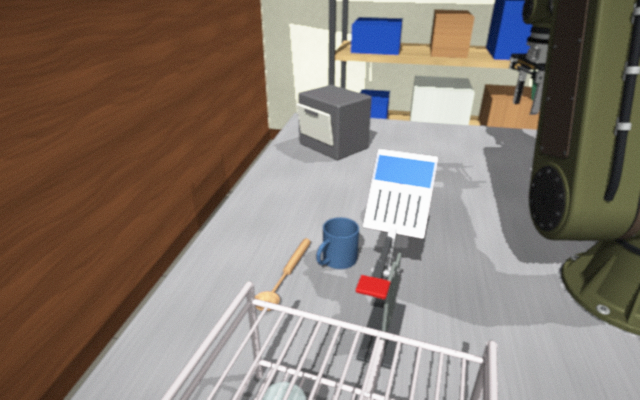

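Both views show the raised leaf with its blue pad (side view 404,171) and the red tab (373,287; scene 340,122). The mug is at (339,243) in the side view and the bowl at (217,268) in the scene view. Next I get the rack yaw and the target shifts in tool axes.

```bash
python3 - <<'E'
from h import *
S=np.load('side.npz'); im,d,W=S['im'],S['d'],S['W']
h=cv2.cvtColor(im,cv2.COLOR_RGB2HSV)
def comp(m,box):
    x,y,w,hh=box; k=np.zeros_like(m); k[y:y+hh,x:x+w]=1; return W[(m&k)&(d>0)]
blue=(h[...,0]>95)&(h[...,0]<130)&(h[...,1]>110)
red=((h[...,0]<8)|(h[...,0]>172))&(h[...,1]>130)
pad=comp(blue,(375,156,59,31)); tab=comp(red,(356,275,35,25)); tab=tab[tab[:,2]>.165]
for n,q in(('pad',pad),('tab',tab)):
    q=q[np.abs(q[:,2]-np.median(q[:,2]))<.03]
    print(n,cv2.minAreaRect(q[:,:2].astype('float32')*1000),q.mean(0).round(4))
    c=q-q.mean(0); w,V=np.linalg.eigh(c.T@c); print('normal',V[:,0].round(3),'long',V[:,2].round(3))
S=np.load('scene.npz'); W=S['W']; 
q=W[230:310,170:260].reshape(-1,3); q=q[(q[:,2]>.045)&(q[:,2]<.07)]
print('bowl',cv2.minEnclosingCircle(q[:,:2].astype('float32')),np.percentile(q,[2,98],axis=0).round(3))
# rack top
q=W[60:180,300:470].reshape(-1,3); q=q[(q[:,2]>.185)&(q[:,2]<.21)&(q[:,1]>.3)]
print('rack',cv2.minAreaRect(q[:,:2].astype('float32')*1000))
E
```

```text
pad ((477.1739196777344, 46.96210479736328), (33.527488708496094, 99.81230926513672), 83.93804168701172) [0.4763 0.0472 0.2528]
normal [0.101 0.766 0.635] long [-0.992  0.129  0.002]
tab ((507.0217590332031, 275.57537841796875), (42.46257019042969, 43.39598083496094), 82.0400390625) [0.5074 0.2821 0.1765]
normal [-0.001  0.088  0.996] long [-0.994  0.106 -0.011]
bowl ((0.4720597267150879, -0.19779932498931885), 0.07140575349330902) [[ 0.406 -0.265  0.045]
 [ 0.539 -0.132  0.062]]
rack ((532.100830078125, 486.58673095703125), (284.04583740234375, 334.13641357421875), 82.48644256591797)
```

```bash
python3 -m handwheel '[{"fingers":-1,"x":0,"y":-0.045,"z":0,"spin":0},{"fingers":-1,"x":0,"y":-0.09,"z":0,"spin":0},{"fingers":-1,"x":0,"y":-0.12,"z":0,"spin":0},{"fingers":-1,"x":-0.035,"y":-0.12,"z":0.028,"spin":0},{"fingers":-1,"x":-0.07,"y":-0.12,"z":0.057,"spin":0},{"fingers":-1,"x":-0.105,"y":-0.12,"z":0.085,"spin":0},{"fingers":-1,"x":-0.14,"y":-0.12,"z":0.114,"spin":0},{"fingers":-1,"x":-0.175,"y":-0.12,"z":0.142,"spin":0},{"fingers":-1,"x":-0.21,"y":-0.12,"z":0.17,"spin":0},{"fingers":-1,"x":-0.245,"y":-0.12,"z":0.199,"spin":0}]' 20
python3 -m handwheel '[{"fingers":-1,"x":-0.035,"y":0,"z":0.028,"spin":0},{"fingers":-1,"x":-0.07,"y":0,"z":0.057,"spin":0},{"fingers":-1,"x":-0.105,"y":0,"z":0.085,"spin":0},{"fingers":-1,"x":-0.14,"y":0,"z":0.114,"spin":0},{"fingers":-1,"x":-0.175,"y":0,"z":0.142,"spin":0},{"fingers":-1,"x":-0.21,"y":0,"z":0.17,"spin":0},{"fingers":-1,"x":-0.245,"y":0,"z":0.199,"spin":0},{"fingers":-1,"x":-0.28,"y":0,"z":0.227,"spin":0},{"fingers":-1,"x":-0.315,"y":0,"z":0.256,"spin":0},{"fingers":-1,"x":-0.35,"y":0,"z":0.284,"spin":0}]'
```

```text
time_s: 1.1
ee_pos: [0.2705, -0.2422, 0.3443]
eef_rot: [-1.571, 0.0, -1.313]
force: [0.6, 0.3, -0.6]
grip_width: 0.0173
time_s: 2.1
ee_pos: [0.4557, 0.1691, 0.3442]
eef_rot: [-1.571, -0.0, -1.312]
force: [0.9, -0.3, -0.8]
grip_width: 0.0007
```

```bash
python3 -m handwheel '[{"fingers":-1,"x":-0.032,"y":0,"z":0.026,"spin":0},{"fingers":-1,"x":-0.064,"y":0,"z":0.052,"spin":0},{"fingers":-1,"x":-0.095,"y":0,"z":0.0775,"spin":0},{"fingers":-1,"x":-0.095,"y":0.04,"z":0.0775,"spin":0},{"fingers":-1,"x":-0.095,"y":0.08,"z":0.0775,"spin":0},{"fingers":-1,"x":-0.095,"y":0.11,"z":0.0775,"spin":0},{"fingers":-1,"x":-0.095,"y":0.12,"z":0.0775,"spin":0},{"fingers":-1,"x":-0.095,"y":0.125,"z":0.0775,"spin":0},{"fingers":-1,"x":-0.095,"y":0.125,"z":0.0775,"spin":0},{"fingers":-1,"x":-0.095,"y":0.125,"z":0.0775,"spin":0}]'
python3 - <<'E'
from h import *
print(get_obs()['force'])
ims=[cams.camera(n)[0] for n in('scene','side')]
a=ims[0][60:200,260:480]; b=ims[1][130:330,270:490]
cv2.imwrite('pics/a1.png',np.vstack([cv2.resize(a,None,fx=2,fy=2),cv2.resize(b,(440,310))])[...,::-1])
E
```

```text
time_s: 3.1
ee_pos: [0.5065, 0.279, 0.2211]
eef_rot: [-1.568, 0.0, -1.312]
force: [0.3, 0.3, 0.1]
grip_width: 0.0006
[0.28526578 0.29851276 0.05656642]
```

View pics/a1.png

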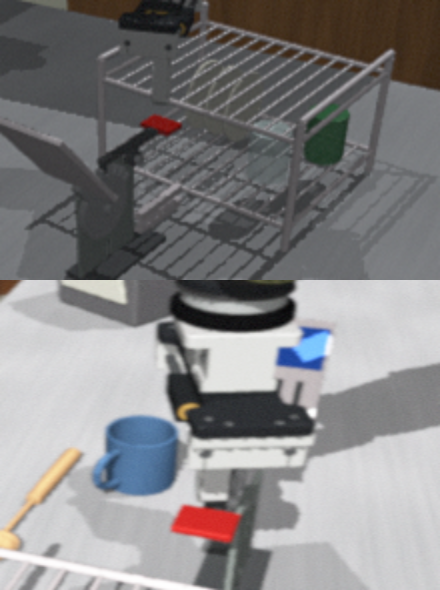

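The closed fingertips are just above the red tab (upper part: finger 160,100; tab 160,124). Pressing now.

```bash
python3 -m handwheel '[{"fingers":-1,"x":0,"y":0.01,"z":0,"spin":0},{"fingers":-1,"x":0,"y":0.018,"z":0,"spin":0},{"fingers":-1,"x":0,"y":0.023,"z":0,"spin":0},{"fingers":-1,"x":-0.001,"y":0.027,"z":0,"spin":0},{"fingers":-1,"x":-0.002,"y":0.031,"z":0.001,"spin":0},{"fingers":-1,"x":-0.003,"y":0.034,"z":0.001,"spin":0},{"fingers":-1,"x":-0.004,"y":0.037,"z":0.002,"spin":0},{"fingers":-1,"x":-0.005,"y":0.039,"z":0.002,"spin":0},{"fingers":-1,"x":-0.005,"y":0.039,"z":0.002,"spin":0},{"fingers":-1,"x":-0.005,"y":0.039,"z":0.002,"spin":0}]'
```

```text
time_s: 4.2
ee_pos: [0.5067, 0.2842, 0.1804]
eef_rot: [-1.57, 0.0, -1.312]
force: [0.6, -0.4, 2.1]
grip_width: 0.0006
```

```bash
python3 -m handwheel '[{"fingers":-1,"x":0,"y":0.001,"z":0,"spin":0},{"fingers":-1,"x":0,"y":0.0015,"z":0,"spin":0},{"fingers":-1,"x":0,"y":0.002,"z":0,"spin":0},{"fingers":-1,"x":0,"y":0.0025,"z":0,"spin":0},{"fingers":-1,"x":0,"y":0.003,"z":0,"spin":0},{"fingers":-1,"x":0,"y":0.003,"z":0,"spin":0},{"fingers":-1,"x":0,"y":0.003,"z":0,"spin":0},{"fingers":-1,"x":0,"y":0.003,"z":0,"spin":0},{"fingers":-1,"x":0,"y":0.003,"z":0,"spin":0},{"fingers":-1,"x":0,"y":0.003,"z":0,"spin":0}]'
```

```text
time_s: 5.2
ee_pos: [0.5071, 0.2842, 0.1794]
eef_rot: [-1.568, 0.0, -1.312]
force: [-3.0, -2.6, 18.4]
grip_width: 0.0
```

```bash
python3 -m handwheel '[{"fingers":-1,"x":0,"y":-0.02,"z":0,"spin":0},{"fingers":-1,"x":0,"y":-0.06,"z":0,"spin":0},{"fingers":-1,"x":0,"y":-0.1,"z":0,"spin":0},{"fingers":-1,"x":0,"y":-0.14,"z":0,"spin":0},{"fingers":-1,"x":0.045,"y":-0.14,"z":-0.018,"spin":0},{"fingers":-1,"x":0.09,"y":-0.14,"z":-0.036,"spin":0},{"fingers":-1,"x":0.135,"y":-0.14,"z":-0.055,"spin":0},{"fingers":-1,"x":0.18,"y":-0.14,"z":-0.073,"spin":0},{"fingers":-1,"x":0.223,"y":-0.14,"z":-0.091,"spin":0},{"fingers":-1,"x":0.223,"y":-0.14,"z":-0.091,"spin":0}]'
python3 - <<'E'
from h import *
im,d,W=pts('side')
h=cv2.cvtColor(im,cv2.COLOR_RGB2HSV)
m=((h[...,0]<8)|(h[...,0]>172))&(h[...,1]>130)&(d>0)&(W[...,2]>.13)&(W[...,1]>.2)
q=W[m]; print('tab',m.sum(),np.median(q,0).round(4)); o=get_obs(); print(o['ee_pos'],o['force'])
q=q[np.abs(q[:,2]-np.median(q[:,2]))<.02];c=q-q.mean(0);w,V=np.linalg.eigh(c.T@c);print('normal',V[:,0])
a=cams.camera('scene')[0][60:260,220:480]
cv2.imwrite('pics/a2.png',np.vstack([cv2.resize(a,(520,400)),cv2.resize(im[130:330,270:490],(520,200))])[:,:,::-1][:600])
E
```

```text
time_s: 6.2
ee_pos: [0.4751, 0.0413, 0.3175]
eef_rot: [-1.571, -0.001, -1.317]
force: [0.1, -0.0, -0.7]
grip_width: 0.0004
tab 651 [0.5073 0.2848 0.1605]
[0.47550216 0.04337429 0.31747429] [ 0.75593335 -0.78629386  0.87640936]
normal [0.00688575 0.27072782 0.96263131]
```

View pics/a2.png

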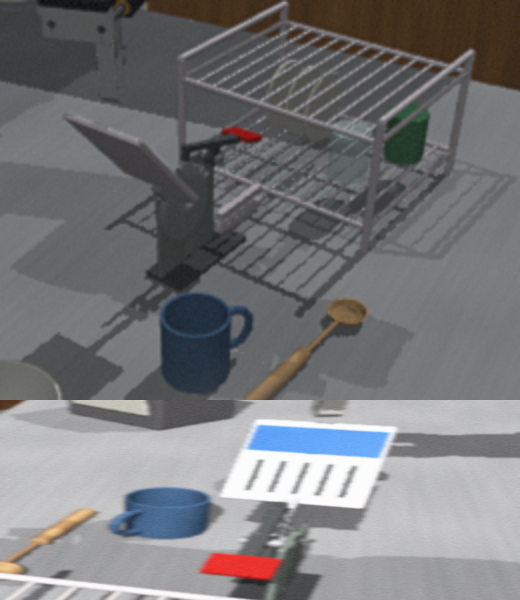

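The tab is down 16 mm, tilted 0.27 rad, and stayed put. In the picture the tab is at (240,133), the leaf is still up, and the gripper is above the pad side at (108,70). Next I push the leaf along its arc.

```bash
python3 -m handwheel '[{"fingers":-1,"x":0,"y":0.025,"z":0,"spin":0},{"fingers":-1,"x":0,"y":0.035,"z":0,"spin":0},{"fingers":-1,"x":0,"y":0.043,"z":0,"spin":0},{"fingers":-1,"x":0.004,"y":0.05,"z":-0.002,"spin":0},{"fingers":-1,"x":0.012,"y":0.06,"z":-0.005,"spin":0},{"fingers":-1,"x":0.02,"y":0.07,"z":-0.008,"spin":0},{"fingers":-1,"x":0.028,"y":0.081,"z":-0.011,"spin":0},{"fingers":-1,"x":0.034,"y":0.091,"z":-0.014,"spin":0},{"fingers":-1,"x":0.04,"y":0.102,"z":-0.016,"spin":0},{"fingers":-1,"x":0.045,"y":0.112,"z":-0.018,"spin":0}]'
```

```text
time_s: 7.3
ee_pos: [0.4697, -0.0035, 0.2044]
eef_rot: [-1.571, 0.0, -1.312]
force: [-1.1, 0.7, 3.5]
grip_width: 0.0006
```

```bash
python3 -m handwheel '[{"fingers":-1,"x":0.003,"y":0.009,"z":-0.001,"spin":0},{"fingers":-1,"x":0.006,"y":0.018,"z":-0.002,"spin":0},{"fingers":-1,"x":0.008,"y":0.026,"z":-0.003,"spin":0},{"fingers":-1,"x":0.011,"y":0.034,"z":-0.005,"spin":0},{"fingers":-1,"x":0.012,"y":0.042,"z":-0.005,"spin":0},{"fingers":-1,"x":0.013,"y":0.049,"z":-0.006,"spin":0},{"fingers":-1,"x":0.014,"y":0.056,"z":-0.006,"spin":0},{"fingers":-1,"x":0.015,"y":0.062,"z":-0.006,"spin":0},{"fingers":-1,"x":0.015,"y":0.067,"z":-0.006,"spin":0},{"fingers":-1,"x":0.015,"y":0.067,"z":-0.006,"spin":0}]'
```

```text
time_s: 8.3
ee_pos: [0.4676, -0.0189, 0.1377]
eef_rot: [-1.572, 0.0, -1.312]
force: [-0.6, 0.8, -0.3]
grip_width: 0.0003
```

```bash
python3 -m handwheel '[{"fingers":-1,"x":0,"y":0.001,"z":0,"spin":0},{"fingers":-1,"x":0,"y":0.002,"z":0,"spin":0},{"fingers":-1,"x":0,"y":0.003,"z":0,"spin":0},{"fingers":-1,"x":0,"y":0.004,"z":0,"spin":0},{"fingers":-1,"x":0,"y":0.0045,"z":0,"spin":0},{"fingers":-1,"x":0,"y":0.0045,"z":0,"spin":0},{"fingers":-1,"x":0,"y":0.0045,"z":0,"spin":0},{"fingers":-1,"x":0,"y":0.0045,"z":0,"spin":0},{"fingers":-1,"x":0,"y":0.0045,"z":0,"spin":0},{"fingers":-1,"x":0,"y":0.0045,"z":0,"spin":0}]'
```

```text
time_s: 9.3
ee_pos: [0.4679, -0.0189, 0.1339]
eef_rot: [-1.571, -0.0, -1.312]
force: [-0.0, -1.0, 1.3]
grip_width: -0.0001
```

```bash
python3 -m handwheel '[{"fingers":-1,"x":0,"y":0.001,"z":0,"spin":0},{"fingers":-1,"x":0,"y":0.0015,"z":0,"spin":0},{"fingers":-1,"x":0,"y":0.002,"z":0,"spin":0},{"fingers":-1,"x":0,"y":0.0025,"z":0,"spin":0},{"fingers":-1,"x":0,"y":0.0025,"z":0,"spin":0},{"fingers":-1,"x":0,"y":0.0025,"z":0,"spin":0},{"fingers":-1,"x":0,"y":0.0025,"z":0,"spin":0},{"fingers":-1,"x":0,"y":0.0025,"z":0,"spin":0},{"fingers":-1,"x":0,"y":0.0025,"z":0,"spin":0},{"fingers":-1,"x":0,"y":0.0025,"z":0,"spin":0}]'
```

```text
time_s: 10.3
ee_pos: [0.4681, -0.0189, 0.1328]
eef_rot: [-1.57, -0.0, -1.312]
force: [-8.1, -0.2, 19.3]
grip_width: 0.0006
```

Force rose to 19 N, so the leaf is on its stop. Now I retract straight up and check.

```bash
python3 -m handwheel '[{"fingers":-1,"x":0,"y":-0.01,"z":0,"spin":0},{"fingers":-1,"x":0,"y":-0.04,"z":0,"spin":0},{"fingers":-1,"x":0,"y":-0.08,"z":0,"spin":0},{"fingers":-1,"x":0,"y":-0.12,"z":0,"spin":0},{"fingers":-1,"x":0,"y":-0.16,"z":0,"spin":0},{"fingers":-1,"x":0.045,"y":-0.18,"z":-0.015,"spin":0},{"fingers":-1,"x":0.09,"y":-0.18,"z":-0.03,"spin":0},{"fingers":-1,"x":0.135,"y":-0.18,"z":-0.045,"spin":0},{"fingers":-1,"x":0.15,"y":-0.18,"z":-0.05,"spin":0},{"fingers":-1,"x":0.15,"y":-0.18,"z":-0.05,"spin":0}]'
python3 - <<'E'
from h import *
W0=np.load('side.npz')['W']
im,d,W=pts('side'); h=cv2.cvtColor(im,cv2.COLOR_RGB2HSV)
ok=(d>0)&(W[...,2]>0)
red=((h[...,0]<8)|(h[...,0]>172))&(h[...,1]>130)&ok&(W[...,1]>.2)&(W[...,2]>.13)
print('tab',np.median(W[red],0).round(4))
blue=(h[...,0]>95)&(h[...,0]<130)&(h[...,1]>110)&ok&(W[...,1]>-.3)
q=W[blue&(W[...,2]>.1)&(W[...,2]<.15)&(W[...,0]<.54)]; c=q-q.mean(0); w,V=np.linalg.eigh(c.T@c)
print('pad',len(q),q.mean(0).round(4),'normal',V[:,0].round(3))
q=W[blue&(W[...,2]<.09)&(W[...,0]>.54)]; print('mug',np.median(q,0).round(3))
s,d2,W2=pts('scene'); q=W2[230:310,170:260].reshape(-1,3); q=q[(q[:,2]>.045)&(q[:,2]<.07)]
print('bowl',cv2.minEnclosingCircle(q[:,:2].astype('float32')))
o=get_obs(); print(o['ee_pos'],o['force'],o['time_s'])
cv2.imwrite('pics/end.png',np.vstack([s[40:300,130:480],im[130:390,200:550]])[...,::-1])
E
```

```text
time_s: 11.3
ee_pos: [0.4576, -0.1783, 0.3111]
eef_rot: [-1.571, 0.001, -1.315]
force: [-0.4, -0.9, -0.3]
grip_width: 0.0006
tab [0.5071 0.2844 0.1603]
pad 541 [ 0.4674 -0.0207  0.1153] normal [-0.001 -0.007  1.   ]
mug [0.596 0.038 0.056]
bowl ((0.4723831117153168, -0.19836318492889404), 0.0712001845240593)
[ 0.45796482 -0.17621998  0.31138048] [0.2614839  0.59514031 0.01989695] 11.4
```

View pics/end.png

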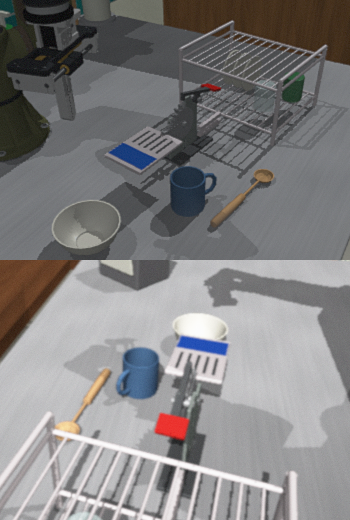

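The leaf is level (145,150), the tab is down (210,87), the mug, bowl and spoon have not moved, and the gripper is clear at about 0.29 m above the counter.

```bash
python3 -c "from station import workorder; print(workorder.hand_in())"
```

```text
the job is handed in; nothing more can be done
None
```

The job is done and handed in at about 11.4 s of robot time. I pressed the red tab to its stop with the closed fingertips (18 N), then lifted off. I then pushed the leaf down along its arc at the blue pad until it met its stop (19 N) and retracted.

What the last checks showed:
- **Pawl:** the tab is still fully down, at 0.160 m (16 mm of travel). After the press it measured about 0.27 rad of tilt.
- **Leaf:** the pad is level to within 0.01 rad, at 0.115 m.
- **Mug and bowl:** both measure within 1 mm of where they started.
- **Spoon:** it looks unmoved in the pictures, but I only checked it by eye.
- **Gripper:** the fingertips are about 0.29 m above the counter, touching nothing, with no force on the tool beyond sensor noise.

No check failed. During the push the force briefly read near zero just before the stop. I pressed about 5 mm further, until it rose sharply.

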